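Fit the isolator knob on the indexed switch unit and hold it down

TASK

First turn the indexing table counter-clockwise by its black handle post until it clicks into its detent, with the yellow line on the disc pointing at the yellow block. Then take the red knob, turn it so that its D bore matches the D-shaft of the white switch unit, and push it down over the shaft, against the orange spring collar, until it sits flush on the switch. Finish while still holding the knob pressed fully home, so that a colleague can drive its locking screw; leave the battery cells, screwdriver and screw tray where they are.

Things in the scene. Friction and masses are not known exactly. Their poses are not given: they have to be found in the camera images.
- indexer: Fixed dark steel base of the indexing table, 230 mm across. Origin on the bench at the turning axis; z up; x points from the axis to the yellow block (30 x 40 mm, top 46 mm above the bench, centre 184 mm from the axis), which carries a sprung, caged detent ball; two small pins on the disc's rim straddle the ball in the detent.
- turntable (a joint): Angle (rad) of the aluminium disc (270 mm across, top 32 mm above the bench), counter-clockwise from above. At 0 the handle lies on the base's -x side; starts 0 to 0.5; range -0.15 to 1.95. Detent at 1.571: yellow line at the yellow block, handle on the base's -y side. Needs about 1 N at the handle, about 5 N over the humps 0.06 rad before and after the detent; the ball then holds it.
- handle_top (a point): Centre of the top of the black upright handle post on the disc, a freely revolving grip: 18 mm diameter, 60 mm tall above the disc, 115 mm from the turning axis; top 92 mm above the bench. A steel ring, 28 mm diameter and 6 mm high, surrounds its foot.
- shaft_foot (a point): On the D-shaft's axis at the top face of the white switch unit (84 x 84 x 50 mm, fixed on the disc, face 82 mm above the bench), 60 mm from the turning axis. z up; x points out of the shaft's flat (4 mm from its axis) and, in the detent, along base x. Brass shaft: 16 mm diameter, 24 mm tall, top 3 mm tapered. In the detent the handle is 60 mm base +x, 115 mm base -y of it.
- collar (a joint): How far (m) the orange spring collar round the shaft (36 mm outer diameter) is pressed down: 0 = standing 5 mm above the switch's face, 0.005 = flush with it. It pushes up with 5 N at 0 and 10 N when flush, so a released knob springs up 5 mm.
- knob: Red knob, about 90 g, upright on the bench, 56 mm tall; origin: centre of underside, z up. Round body 52 mm wide, 30 mm high; on it a bar grip 50 mm (x) by 14 mm (y), at 30 to 56 mm height. D bore below, 26 mm deep, 0.9 mm clearance, flat on +x (white line on the bar's +x half): fits with knob +x along shaft_foot +x within 8 degrees, not half a turn round.
- cell_a: Bystander: blue prismatic battery cell with black top, 28 x 148 x 98 mm, standing on the bench; origin at the centre of its underside.
- cell_b: Bystander: a second, equal blue battery cell.
- screwdriver: Bystander: yellow-handled screwdriver, 190 mm long, lying on the bench along its x.
- screw_tray: Bystander: blue open tray with screws, 90 x 70 x 28 mm; origin at the centre of its underside.
Things that resemble listed ones, but are neither listed nor needed, are in the scene too. Leave any blue look-alike of the knob alone.

How it is judged:
By the outcome, as a careful person would: the job done as asked, in the order asked, and still so for the second after the job is handed in, while the arm keeps its last pose, push and grip.
It also fails if it takes over 59 s, if anything falls off the work surface, if the arm or the gripper's body presses on something with over 40 N, if the wrist force passes 120 N, or if a joint passes its speed limit or range.

ROBOT

A 6-joint arm with a two-finger parallel gripper is mounted at the origin on the work surface. World frame = base frame: x ahead of the robot, y to its left, z up, the work surface at z = 0. Lengths are in mm, angles in rad, forces in N, time in s.
With the tool pointing down it reaches from about 350 to 875 mm from the base axis. Payload 4.2 kg.
Tool frame: the origin (TCP) lies midway between the tips of the shut fingers; the grasp point (between the pads) lies 19 mm behind it; z points along the fingers, y is the direction in which the jaws open and shut (so a half turn about z gives the same grasp; the last joint's range is limited). The gripper opens to 85 mm and grips with 20 to 120 N. Pads are 22 mm wide; open, the fingers measure 114 mm over their backs; the gripper's body (76 mm by 85 mm) begins 54 mm behind the grasp point. The pads swing forward as they close: fully open they stand 13 mm farther back than shut.
Start: joints at [-1.088, 0.385, 0.008, 0, -1.194, -0.259], TCP at [138.728, -609.388, 231.312] pointing down, gripper open.
Joint ranges: [-3.14, 3.14], [-1.21, 2.06], [-1.07, 1.41], [-3.16, 2.05], [-2.99, -0.16], [-3.1, 3.1]. Speed limits (rad/s): [2.79, 2.79, 3.14, 3.14, 3.14, 3.14].

INTERFACE

Orientations are given as a unit quaternion [x, y, z, w].
In Python, from bench import read_state, get_image, job_done, search_frame, regions_of gives the robot as it stands.
- The arm moves only by the tool servo_tool, never from a script. Its arguments are lists of equal length, an entry for each row: "turn": the turn, a rotation vector about the world's x, y, z in rad, a list of three; "dp": the shift along the world's x, y, z in m, a list of three; "fingers": the finger opening in m, from 0 to 0.0854. In form: {"turn": [[rx, ry, rz], ...], "dp": [[tx, ty, tz], ...], "fingers": [fingers, ...]}. A call has exactly 5 rows; each row shifts and turns the pose as measured when the row begins; what a row does not reach is not made up. A row lasts 1/8 s, in which the tool goes at most 62.5 mm and 10.7 degrees, less where a joint would pass 70% of its speed; a pose out of reach is approached as far as the arm can. A call is refused whole if a number of a shift passes 0.0625 or a number of a turn 0.188, either way. A call with a gripper value outside its range is refused whole. The fingers move at their own pace and stop on an object; the grip force is fixed at half the most. Time passes only in rows, so rows that do not move let the fingers close, or fill a call up. It gives the time, the measured TCP pose, the force and the opening at its end, in the units of the state.
- read_state(): the state, without advancing time (a new reading comes with each control period).
- get_image(name): name is "scene" or "top" or "wrist"; returns a dict with "img" (480x640x3 uint8, red, green, blue), "vfov" (degrees; the focal length in pixels is half the picture's height over the tangent of half this angle, whatever the lens; pixels are square), "cx", "cy" (the principal point, pixels), "world_from_camera" (4x4, takes a point from camera to world coordinates); the wrist camera has in their place "mount" (4x4, takes a point from camera to tool coordinates, whose origin is the TCP and whose axes are the flange's). Camera axes: x right, y down, z forward; pixel columns grow to the right and rows downward; lengths in mm; the calibration is good to about 2 mm. A picture is of the moment at which its call begins: read the wrist's pose just before it. There is no depth.
- job_done(): hands the job in, once; it reports no verdict.
Trained networks look in the newest picture that a camera, given by its name, has taken for a name from the list of things; names that differ only in an ending like _2 or _b are one class to them, and where a whole thing is asked for, a point or a joint stands for the part that bears it (a point fixed in the world has none). Each returns a list of dicts, best first, with "score" (0 to 1); they miss things now and then, are a little off and sometimes report something else, mostly with a low value. They report only what shows in the picture. A call takes as long as a camera call. They do not tell look-alikes from the thing itself.
- search_frame(query, camera): "box" ([left, top, width, height] in pixels, round what is visible of it).
- regions_of(query, camera): "region" (480x640 bool, what is visible of it) and "box" ([left, top, width, height] in pixels, round what is visible of it).
The state is a dict: "clock": time; "joints": joint angles; "joint_vel": joint speeds; "joint_efforts": joint torques, N m; "position": TCP position; "ee_rot": TCP orientation; "contact_force": force on the tool from outside, world axes, zero at the start; "wrist_torque": the same for the moment, N m; "gripper_width": finger opening in mm.
Only numpy, scipy, OpenCV 4.12 (cv2) and the standard library are available. Lean on these libraries where they do the work, as an engineer would, in place of code of your own. Each camera call takes 0.05 s, during which the arm holds its last target. There are 200 camera calls.

## Working session

There is one attempt and no reset: what is moved stays moved. The work goes in short steps, Python scripts to look and compute and a tool call to move; the robot and the scene stay as the last step left them, time stands still between calls to the robot, and variables do not carry over. Pictures are saved under pics/ and viewed, about 8 in all and at most 12, crops included, and the job is handed in when it is done.

Besides the shell and the picture viewer there is one more tool, called after "Emit:" by a JSON object that holds its "fn" and its "kwargs", one argument or row to a line. servo_tool: Moves the arm, as the interface text tells. Its arguments: {"type":"object","properties":{"turn":{"type":"array","items":{"type":"array","items":{"type":"number"}}},"dp":{"type":"array","items":{"type":"array","items":{"type":"number"}}},"fingers":{"type":"array","items":{"type":"number"}}},"required":["turn","dp","fingers"]}

```bash
ls; mkdir -p pics; cat > h.py <<'E'
import numpy as np, cv2
from bench import *
def cam(name):
    g=get_image(name); return g
def K(g):
    f=240/np.tan(np.radians(g['vfov'])/2); return f
def ray_at(g,uv,z,T=None):
    T=np.array(g['world_from_camera']) if T is None else T
    f=K(g); d=T[:3,:3]@np.array([(uv[0]-g['cx'])/f,(uv[1]-g['cy'])/f,1.]); o=T[:3,3]
    return o+d*(z-o[2])/d[2]
def proj(g,p,T=None):
    T=np.array(g['world_from_camera']) if T is None else T
    q=T[:3,:3].T@(np.array(p,float)-T[:3,3]); f=K(g)
    return np.array([g['cx']+f*q[0]/q[2],g['cy']+f*q[1]/q[2]])
def wristT(g,s):
    from scipy.spatial.transform import Rotation as R
    T=np.eye(4);T[:3,:3]=R.from_quat(s['ee_rot']).as_matrix();T[:3,3]=s['position']
    return T@np.array(g['mount'])
def save(g,n): cv2.imwrite('pics/'+n,cv2.cvtColor(g['img'],cv2.COLOR_RGB2BGR))
E
python3 - <<'E'
from h import *
for n in ['scene','top']:
    g=cam(n); save(g,n+'1.png'); print(n,g['vfov'],g['cx'],g['cy'],np.round(g['world_from_camera'],3).tolist())
    for q in ['indexer','handle_top','shaft_foot','knob','cell_a','screwdriver','screw_tray']:
        print(q,[(r['box'],round(r['score'],2)) for r in search_frame(q,n)[:3]])
s=read_state();print(s)
E
```

```text
pics
scene 47.47480584210471 328.6477361224109 241.97173738972583 [[-0.256, 0.773, -0.58, 1186.128], [0.967, 0.203, -0.156, 36.725], [-0.003, -0.6, -0.8, 913.127], [0.0, 0.0, 0.0, 1.0]]
indexer [([377.7, 213.4, 148.9, 174.1], 0.74)]
handle_top [([380.1, 217.1, 143.0, 129.3], 0.98)]
shaft_foot [([379.3, 212.2, 144.7, 135.0], 0.57)]
knob [([324.7, 179.1, 28.7, 28.5], 0.92), ([281.9, 186.1, 20.7, 32.0], 0.67)]
cell_a [([210.6, 239.6, 82.9, 45.6], 0.98), ([205.1, 259.0, 85.7, 61.3], 0.57)]
screwdriver [([200.6, 133.0, 33.3, 58.7], 0.63)]
screw_tray [([117.9, 221.3, 62.6, 52.8], 0.63)]
top 56.550194361283616 317.7758303897563 239.493114003658 [[-0.012, -0.997, 0.078, 485.288], [-1.0, 0.01, -0.022, -125.181], [0.021, -0.078, -0.997, 1101.416], [0.0, 0.0, 0.0, 1.0]]
indexer [([151.1, 152.7, 112.4, 141.0], 0.81)]
handle_top []
shaft_foot [([150.4, 182.4, 114.1, 110.2], 0.84)]
knob [([310.5, 296.4, 18.4, 17.6], 0.94), ([343.3, 276.5, 24.6, 22.4], 0.85)]
cell_a [([323.9, 170.5, 70.1, 19.7], 0.82), ([331.6, 198.0, 67.9, 17.4], 0.74), ([151.9, 182.2, 111.7, 111.4], 0.58)]
screwdriver [([439.2, 281.1, 9.1, 77.1], 0.84)]
screw_tray [([436.2, 190.7, 39.0, 42.9], 0.91)]
{'clock': 0.8, 'joints': array([-1.08840526e+00,  3.84632752e-01,  7.90548597e-03,  1.47364604e-05,
       -1.19397532e+00, -2.58588134e-01]), 'joint_vel': array([-8.03526082e-04,  2.96105101e-05, -6.12683613e-04,  7.46722924e-04,
       -1.15000351e-03, -1.08232977e-04]), 'joint_efforts': array([-4.66379133e-04, -3.92030239e+01,  1.88608432e+01,  4.19042766e+00,
       -2.22239587e-04, -3.36849375e-07]), 'position': array([ 138.72392736, -609.39590373,  231.35704983]), 'ee_rot': array([-1.11670767e-01,  9.93745258e-01, -4.61689110e-05,  1.05831311e-05]), 'contact_force': array([ 0.47510153, -0.34437149, -0.27086431]), 'wrist_torque': array([ 0.04911685,  0.02453723, -0.01026735]), 'gripper_width': 85.66402714757923}
```

```bash
python3 - <<'E'
import cv2
a=cv2.imread('pics/top1.png')[140:380,130:490]; cv2.imwrite('pics/t1c.png',cv2.resize(a,(800,533),interpolation=cv2.INTER_CUBIC))
a=cv2.imread('pics/scene1.png')[160:400,260:560]; cv2.imwrite('pics/s1c.png',cv2.resize(a,(750,600),interpolation=cv2.INTER_CUBIC))
E
```

```text
(no output)
```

View pics/t1c.png

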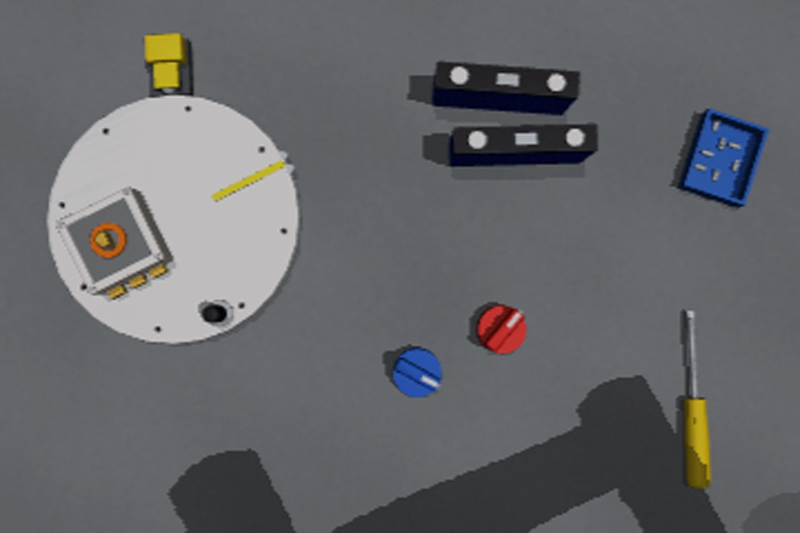

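View pics/s1c.png

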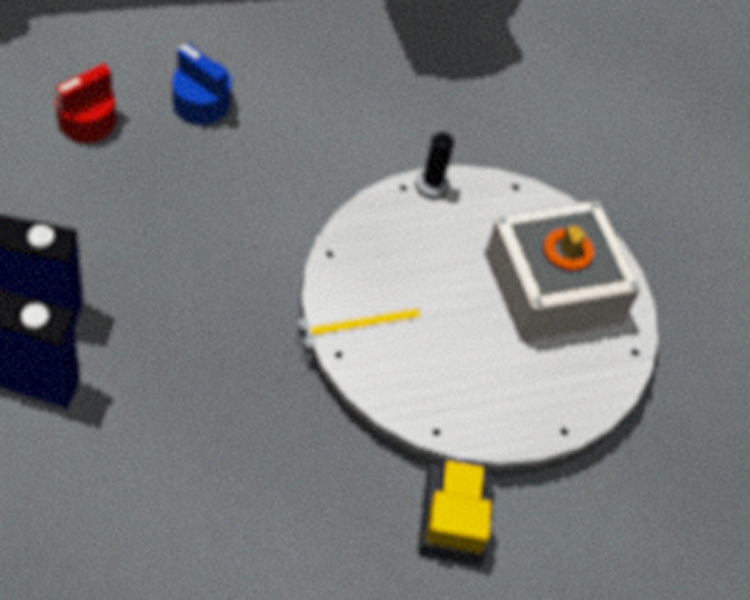

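```bash
python3 - <<'E'
from h import *
img=cv2.imread('pics/top1.png'); 
g={'vfov':56.550194361283616,'cx':317.7758303897563,'cy':239.493114003658,'world_from_camera':None}
T=np.array([[-0.012,-0.997,0.078,485.288],[-1.0,0.01,-0.022,-125.181],[0.021,-0.078,-0.997,1101.416],[0,0,0,1]])
c=lambda x,y:(130+(x+.5)/2.2222-.5,140+(y+.5)/2.2208-.5)
hsv=cv2.cvtColor(img,cv2.COLOR_BGR2HSV)
H,S,V=[hsv[...,i].astype(int) for i in range(3)]
def at(uv,z): return np.round(ray_at(g,uv,z,T)[:2],1)
# disc: extreme edges
ext=[at(c(*p),32) for p in [(47,222),(299,218),(172,344),(173,95)]]; print('disc ext',ext)
print('blk',at(c(165,48),46))
print('handle top',at(c(214,313),92),'line out',at(c(284,164),32),'line in',at(c(215,198),32))
print('shaft top approx',at(c(103,241),106), 'collar',at(c(108,241),87))
r=((H<8)|(H>172))&(S>150)&(V>60); ys,xs=np.nonzero(r); print(len(xs)); print('red blob',at((xs.mean(),ys.mean()),40), at(((xs.min()+xs.max())/2,(ys.min()+ys.max())/2),30))
print('knob line in/out',at(c(509,324),56),at(c(519,313),56))
print('blue',at(c(417,373),35))
m=((V>120)&(S<40)).astype(np.uint8); n,l,st,ce=cv2.connectedComponentsWithStats(m); i=1+st[1:,4].argmax(); cs,_=cv2.findContours((l==i).astype(np.uint8),cv2.RETR_EXTERNAL,cv2.CHAIN_APPROX_NONE); e=cv2.fitEllipse(cv2.convexHull(cs[0]));print(e,at(e[0],32))
y=(abs(H-28)<6)&(S>150)&(V>100);n,l,st,ce=cv2.connectedComponentsWithStats(y.astype(np.uint8));print([(st[k].tolist(),ce[k].round(1).tolist()) for k in range(1,n) if st[k,4]>15])
E
```

```text
disc ext [array([572.6, 249.5]), array([574.1, -20.4]), array([440.7, 115. ]), array([709.8, 115.9])]
blk [758.2 121.7]
handle top [473.7  59.5] line out [633.1  -4.4] line in [596.7  70. ]
shaft top approx [546.9 167.7] collar [548.1 168.2]
336
red blob [ 452.1 -235.2] [ 453.  -236.6]
knob line in/out [ 458.  -242.8] [ 469.4 -253.6]
blue [ 406.7 -145.9]
((393.4661560058594, 46.171104431152344), (124.71385192871094, 297.51513671875), 70.2930679321289) [1051.3 -343.6]
[([195, 155, 18, 25, 326], [203.5, 165.8]), ([226, 212, 32, 18, 98], [241.4, 220.6]), ([440, 320, 10, 39, 284], [444.4, 337.2])]
```

Emit:
{"fn": "servo_tool", "kwargs": {
  "turn": [
    [0,0,0],
    [0,0,0],
    [0,0,0],
    [0,0,0],
    [0,0,0]
  ],
  "dp": [
    [0.028,0.056,0],
    [0.028,0.056,0],
    [0.028,0.056,0],
    [0.028,0.056,0],
    [0.028,0.056,0]
  ],
  "fingers": [0.085,0.085,0.085,0.085,0.085]
}}

```text
clock: 1.42
position: [278.2, -329.5, 230.0]
ee_rot: [-0.108, 0.994, -0.001, 0.0]
contact_force: [1.4, 0.9, 0.4]
gripper_width: 84.9
```

Emit:
{"fn": "servo_tool", "kwargs": {
  "turn": [
    [0,0,0],
    [0,0,0],
    [0,0,0],
    [0,0,0],
    [0,0,0]
  ],
  "dp": [
    [0.028,0.056,0],
    [0.028,0.056,0],
    [0.028,0.056,0],
    [0.028,0.056,0],
    [0.028,0.056,0]
  ],
  "fingers": [0.085,0.085,0.085,0.085,0.085]
}}

```text
clock: 2.05
position: [417.0, -49.0, 232.9]
ee_rot: [-0.108, 0.994, -0.002, 0.005]
contact_force: [1.3, -1.2, 0.8]
gripper_width: 84.6
```

Emit:
{"fn": "servo_tool", "kwargs": {
  "turn": [
    [0,0,0],
    [0,0,0],
    [0,0,0],
    [0,0,0],
    [0,0,0]
  ],
  "dp": [
    [0.028,0.055,-0.02],
    [0.028,0.055,-0.02],
    [0,0,-0.03],
    [0,0,0],
    [0,0,0]
  ],
  "fingers": [0.085,0.085,0.085,0.085,0.085]
}}

```text
clock: 2.68
position: [473.6, 61.6, 166.8]
ee_rot: [-0.112, 0.994, -0.001, 0.009]
contact_force: [-0.4, -0.2, -0.2]
gripper_width: 84.7
```

```bash
python3 - <<'E'
from h import *
s=read_state(); g=cam('wrist'); save(g,'w1.png'); print(s['position'],s['ee_rot'],g['vfov'],g['cx'],g['cy'],np.round(g['mount'],3).tolist())
T=wristT(g,s)
for p in [(473.7,59.5,92),(474,60,38)]: print(proj(g,p,T))
print([(r['box'],r['score']) for r in search_frame('handle_top','wrist')])
E
```

```text
[473.58475068  61.59124899 166.7733289 ] [-0.11244656  0.9936174  -0.00139605  0.00884804] 65.2318215094112 321.0282778799826 237.8217481654518 [[-0.0, -0.962, -0.274, 69.091], [1.0, -0.0, -0.0, 0.578], [-0.0, -0.274, 0.962, -140.551], [0.0, 0.0, 0.0, 1.0]]
[317.23566934 247.39174945]
[318.85101204 224.87470856]
[([202.0, 186.9, 317.9, 242.6], 0.56)]
```

View pics/w1.png

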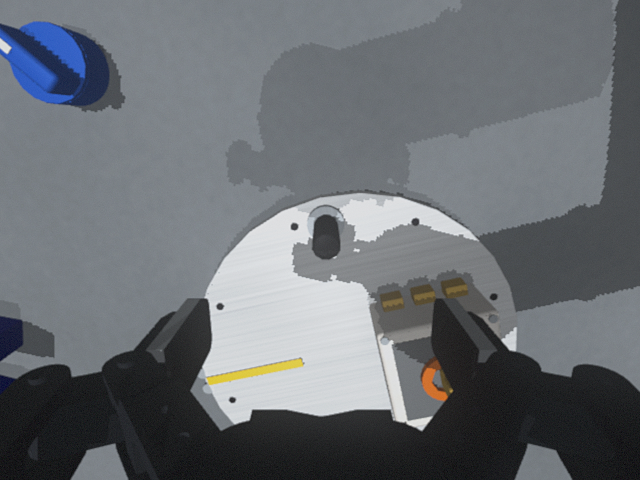

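```bash
cat >> h.py <<'E'
WG={'vfov':65.2318215094112,'cx':321.028,'cy':237.8217,'mount':[[0,-.962,-.274,69.091],[1,0,0,.578],[0,-.274,.962,-140.551],[0,0,0,1]]}
E
python3 - <<'E'
from h import *
s={'position':[473.58,61.59,166.77],'ee_rot':[-.11244656,.9936174,-.001396,.008848]}
T=wristT(WG,s)
print(ray_at(WG,(326.5,247),92,T),ray_at(WG,(326,220),38,T))
E
```

```text
[472.06684762  64.84394802  92.        ] [469.03220782  64.26654115  38.        ]
```

Emit:
{"fn": "servo_tool", "kwargs": {
  "turn": [
    [0,0.018,0],
    [0,0,0],
    [0,0,0],
    [0,0,0],
    [0,0,0]
  ],
  "dp": [
    [-0.0015,0.001,-0.055],
    [0,0,-0.055],
    [0,0,-0.005],
    [0,0,0],
    [0,0,0]
  ],
  "fingers": [0.085,0.085,0.06,0.015,0.01]
}}

```text
clock: 3.4
position: [478.3, 62.7, 58.8]
ee_rot: [-0.111, 0.994, 0.003, 0.01]
contact_force: [-0.4, 0.4, -0.4]
gripper_width: 31.8
```

Emit:
{"fn": "servo_tool", "kwargs": {
  "turn": [
    [0,0,0],
    [0,0,0],
    [0,0,0],
    [0,0,0],
    [0,0,0]
  ],
  "dp": [
    [0,0,0],
    [0,0,0],
    [0,0,0],
    [0,0,0],
    [0,0,0]
  ],
  "fingers": [0.01,0.01,0.01,0.01,0.01]
}}

```text
clock: 4.03
position: [479.2, 63.3, 60.3]
ee_rot: [-0.111, 0.994, 0.003, 0.012]
contact_force: [1.4, -0.8, -5.4]
gripper_width: 16.3
```

Emit:
{"fn": "servo_tool", "kwargs": {
  "turn": [
    [0,0.01,0],
    [0,0.01,0],
    [0,0,0],
    [0,0,0],
    [0,0,0]
  ],
  "dp": [
    [0.0084,-0.0141,-0.001],
    [0.0103,-0.0127,-0.001],
    [0.012,-0.0112,-0.001],
    [0.0134,-0.0094,-0.001],
    [0.0146,-0.0074,-0.001]
  ],
  "fingers": [0.01,0.01,0.01,0.01,0.01]
}}

```text
clock: 4.65
position: [540.7, 8.5, 60.1]
ee_rot: [-0.113, 0.994, 0.005, 0.004]
contact_force: [-0.7, 5.5, 5.8]
gripper_width: 16.4
```

```bash
cat >> h.py <<'E'
def line_angle(g):
    hsv=cv2.cvtColor(g['img'],cv2.COLOR_RGB2HSV);H,S,V=[hsv[...,i].astype(int) for i in range(3)]
    y=(abs(H-28)<7)&(S>120)&(V>80);n,l,st,ce=cv2.connectedComponentsWithStats(y.astype(np.uint8))
    for k in range(1,n):
        if st[k,4]>25 and ce[k][0]<300:
            ys,xs=np.nonzero(l==k); P=np.array([ray_at(g,p,32)[:2] for p in zip(xs,ys)]); c=P.mean(0); w,v=np.linalg.eigh(np.cov(P.T)); a=np.degrees(np.arctan2(v[1,1],v[0,1]))
            print('yellow',st[k].tolist(),'c32',c.round(1),'dir',a.round(1),'sd',np.sqrt(w).round(1), 'c46',ray_at(g,ce[k],46)[:2].round(1))
E
python3 - <<'E'
from h import *
g=cam('top'); save(g,'top2.png'); line_angle(g)
a=cv2.cvtColor(g['img'],cv2.COLOR_RGB2BGR)[140:320,140:300]; cv2.imwrite('pics/t2c.png',cv2.resize(a,None,fx=3.3,fy=3.3,interpolation=cv2.INTER_CUBIC))
E
```

```text
yellow [195, 155, 18, 25, 353] c32 [750.6 125.3] dir -175.9 sd [10.9 17.4] c46 [747.2 122. ]
yellow [215, 187, 14, 31, 90] c32 [661.5  81.7] dir 158.9 sd [ 2.  23.1] c46 [659.2  79. ]
```

View pics/t2c.png

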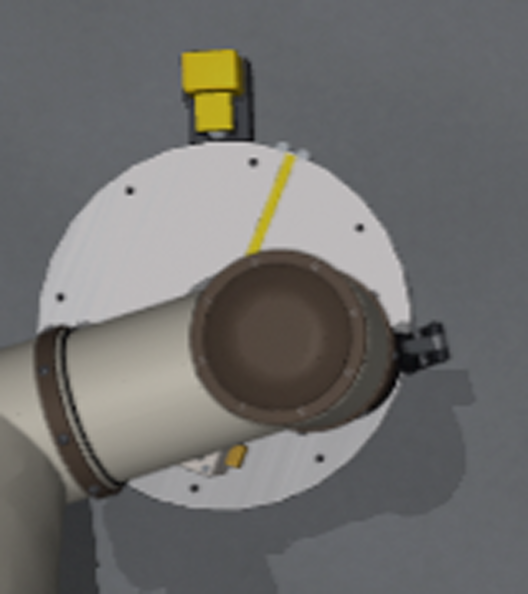

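Emit:
{"fn": "servo_tool", "kwargs": {
  "turn": [
    [0,0.0,0],
    [0,0,0],
    [0,0,0],
    [0,0,0],
    [0,0,0]
  ],
  "dp": [
    [0.0149,-0.0042,-0.001],
    [0.0154,-0.0022,-0.001],
    [0.015,-0.0004,-0.001],
    [0.001,0,0],
    [0,0,0]
  ],
  "fingers": [0.01,0.01,0.01,0.01,0.01]
}}

```text
clock: 5.32
position: [593.2, 1.8, 60.2]
ee_rot: [-0.113, 0.994, 0.005, 0.007]
contact_force: [-2.9, 2.1, 3.9]
gripper_width: 16.3
```

```bash
python3 - <<'E'
from h import *
g=cam('top'); save(g,'top3.png'); line_angle(g)
E
```

```text
yellow [195, 155, 18, 25, 352] c32 [750.6 125.3] dir -176.0 sd [10.9 17.4] c46 [747.1 122. ]
yellow [202, 184, 4, 13, 37] c32 [691.3 126.5] dir -176.1 sd [2.  8.9] c46 [688.6 123.2]
```

Emit:
{"fn": "servo_tool", "kwargs": {
  "turn": [
    [0,0.0,0],
    [0,0,0],
    [0,0,0],
    [0,0,0],
    [0,0,0]
  ],
  "dp": [
    [-0.005,0,0],
    [-0.001,0,0],
    [0,0,0],
    [0,0,0],
    [0,0,0]
  ],
  "fingers": [0.01,0.01,0.01,0.06,0.085]
}}

```text
clock: 6.0
position: [585.7, 0.7, 59.6]
ee_rot: [-0.113, 0.994, 0.005, 0.006]
contact_force: [-0.3, -0.6, -0.2]
gripper_width: 52.2
```

Emit:
{"fn": "servo_tool", "kwargs": {
  "turn": [
    [0,0.01,0],
    [0,0,0],
    [0,0,0],
    [0,0,0],
    [0,0,0]
  ],
  "dp": [
    [0,0,0],
    [0,0,0],
    [0,0,0.06],
    [0,0,0.06],
    [-0.03,-0.06,0.03]
  ],
  "fingers": [0.085,0.085,0.085,0.085,0.085]
}}

```text
clock: 6.62
position: [559.2, -49.6, 205.0]
ee_rot: [-0.115, 0.993, 0.004, -0.003]
contact_force: [0.3, -1.5, -0.8]
gripper_width: 85.0
```

Emit:
{"fn": "servo_tool", "kwargs": {
  "turn": [
    [0,0.01,0],
    [0,0,0],
    [0,0,0],
    [0,0,0],
    [0,0,0]
  ],
  "dp": [
    [-0.03,-0.06,0],
    [-0.03,-0.06,0],
    [-0.03,-0.06,0],
    [0,0,0],
    [0,0,0]
  ],
  "fingers": [0.085,0.085,0.085,0.085,0.085]
}}

```text
clock: 7.25
position: [471.8, -224.3, 208.9]
ee_rot: [-0.114, 0.994, 0.004, -0.004]
contact_force: [0.2, 0.9, -0.3]
gripper_width: 84.8
```

```bash
python3 - <<'E'
from h import *
g=cam('top'); save(g,'top4.png'); line_angle(g)
a=cv2.cvtColor(g['img'],cv2.COLOR_RGB2BGR)[140:380,140:400]; cv2.imwrite('pics/t4c.png',cv2.resize(a,None,fx=2.5,fy=2.5,interpolation=cv2.INTER_CUBIC))
E
```

```text
yellow [195, 155, 18, 25, 350] c32 [750.5 125.4] dir -175.4 sd [10.8 17.4] c46 [747.  122.1]
yellow [205, 184, 4, 34, 97] c32 [664.4 118.8] dir -177.3 sd [ 2.  23.3] c46 [662.  115.6]
```

View pics/t4c.png

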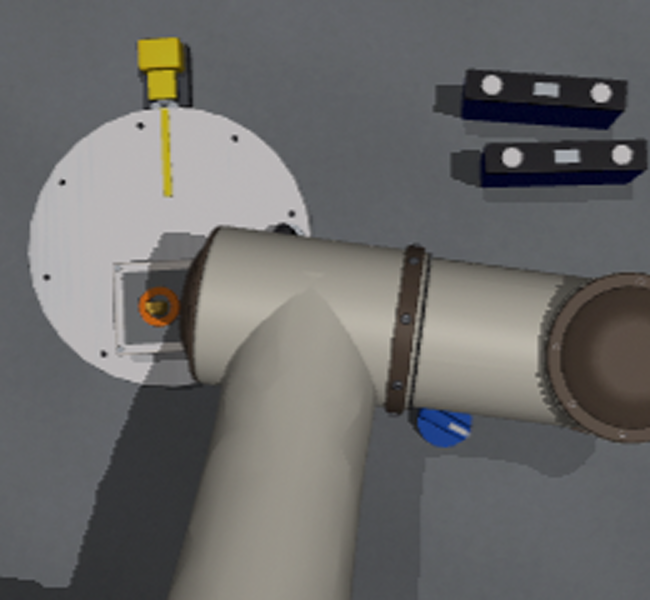

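Emit:
{"fn": "servo_tool", "kwargs": {
  "turn": [
    [0,0,-0.18],
    [0,0,-0.18],
    [0,0,-0.18],
    [0,0,-0.18],
    [0,0,-0.18]
  ],
  "dp": [
    [-0.01,-0.006,0],
    [-0.01,-0.006,0],
    [0,0,0],
    [0,0,0],
    [0,0,0]
  ],
  "fingers": [0.085,0.085,0.085,0.085,0.085]
}}

```text
clock: 7.92
position: [455.5, -230.0, 208.2]
ee_rot: [0.338, 0.941, 0.006, -0.002]
contact_force: [-0.0, 0.7, 0.4]
gripper_width: 85.5
```

Emit:
{"fn": "servo_tool", "kwargs": {
  "turn": [
    [0,0,-0.11],
    [0,0,0],
    [0,0,0],
    [0,0,0],
    [0,0,0]
  ],
  "dp": [
    [0,0,-0.03],
    [0,0,-0.03],
    [0,0,0],
    [0,0,0],
    [0,0,0]
  ],
  "fingers": [0.085,0.085,0.085,0.085,0.085]
}}

```text
clock: 8.55
position: [460.8, -225.5, 149.4]
ee_rot: [0.386, 0.922, 0.006, 0.001]
contact_force: [0.2, -0.6, 0.2]
gripper_width: 84.9
```

```bash
cat >> h.py <<'E'
def tool(s):
    from scipy.spatial.transform import Rotation as R
    M=R.from_quat(s['ee_rot']).as_matrix(); print('pos',np.round(s['position'],1),'tooly yaw %.1f'%np.degrees(np.arctan2(M[1,1],M[0,1])),'toolz',M[:,2].round(4),'F',np.round(s['contact_force'],1),'w',round(s['gripper_width'],1),'t',s['clock'],'j',np.round(s['joints'],2)); return M
E
python3 - <<'E'
from h import *
s=read_state(); g=cam('wrist'); save(g,'w2.png'); tool(s)
T=wristT(g,s); print(g['cx'],g['cy'],proj(g,(452.5,-236.5,30),T),proj(g,(452.5,-236.5,56),T))
for r in regions_of('knob','wrist')[:2]: print(r['box'],r['score'])
hsv=cv2.cvtColor(g['img'],cv2.COLOR_RGB2HSV);H,S,V=[hsv[...,i].astype(int) for i in range(3)]
r=((H<8)|(H>172))&(S>120)&(V>40); ys,xs=np.nonzero(r); print('red',xs.min(),xs.max(),ys.min(),ys.max(),len(xs))
E
```

```text
pos [ 460.8 -225.5  149.4] tooly yaw 44.6 toolz [ 0.0066  0.0111 -0.9999] F [ 0.2 -0.6  0.2] w 84.9 t 8.55 j [-0.15  0.27 -0.38 -0.02 -0.92 -2.21]
321.0282778799826 237.8217481654518 [299.01172156 235.22696542] [297.23281233 245.78706379]
[265.4, 195.5, 66.8, 84.0] 0.89
[304.7, 47.4, 88.4, 85.2] 0.79
red 263 333 195 279 4073
```

View pics/w2.png

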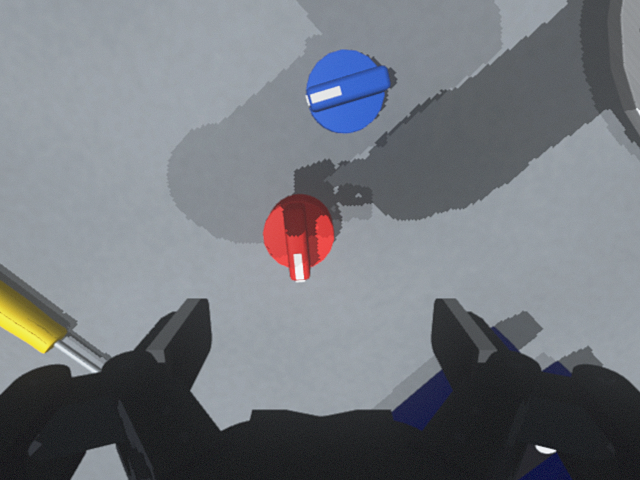

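```bash
python3 - <<'E'
from h import *
from scipy.spatial.transform import Rotation as R
img=cv2.imread('pics/w2.png'); s={'position':[460.8,-225.5,149.4],'ee_rot':R.from_quat([.386,.922,.006,.001]).as_quat()}
T=wristT(WG,s)
c=img[185:290,255:340].astype(int); w=(c.min(2)>150); w[:60]=0; w[:,:30]=0;w[:,55:]=0; ys,xs=np.nonzero(w); xs+=255;ys+=185; print(len(xs),xs.min(),xs.max(),ys.min(),ys.max())
P=np.array([ray_at(WG,p,56,T)[:2] for p in zip(xs,ys)]);ww,v=np.linalg.eigh(np.cov(P.T));print(P.mean(0),np.degrees(np.arctan2(v[1,1],v[0,1])),np.sqrt(ww))
print('body c',ray_at(WG,(298,230),30,T))
cv2.imwrite('pics/k.png',cv2.resize(img[185:290,250:350],None,fx=5.5,fy=5.5,interpolation=cv2.INTER_CUBIC))
E
```

```text
508 285 309 254 289
[ 467.07515519 -252.70075169] 132.88825294776478 [4.21638536 7.16498088]
body c [ 449.59421137 -234.77329617   30.        ]
```

View pics/k.png

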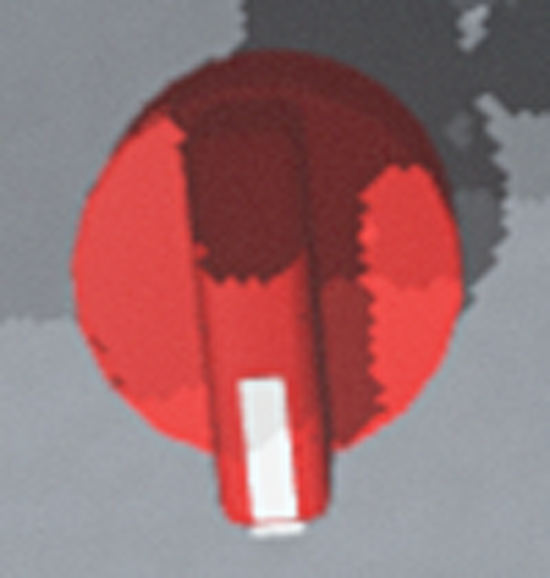

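```bash
python3 - <<'E'
from h import *
from scipy.spatial.transform import Rotation as R
T=wristT(WG,{'position':[460.8,-225.5,149.4],'ee_rot':[.386,.922,.006,.001]})
a=ray_at(WG,(299.8,279.5),56,T);b=ray_at(WG,(294,203.5),56,T);d=a-b;print(a,b,(a+b)/2,np.hypot(*d[:2]),np.degrees(np.arctan2(d[1],d[0])))
E
```

```text
[ 470.27872278 -252.96168024   56.        ] [ 432.08481335 -218.27541396   56.        ] [ 451.18176807 -235.6185471    56.        ] 51.59371847946816 -42.24454304865242
```

Emit:
{"fn": "servo_tool", "kwargs": {
  "turn": [
    [0,0,0.055],
    [0,0,0],
    [0,0,0],
    [0,0,0],
    [0,0,0]
  ],
  "dp": [
    [-0.01,-0.01,-0.02],
    [0,0,-0.03],
    [0,0,-0.02],
    [0,0,0],
    [0,0,0]
  ],
  "fingers": [0.085,0.085,0.085,0.085,0.085]
}}

```text
clock: 9.28
position: [453.4, -237.2, 82.4]
ee_rot: [0.36, 0.933, 0.007, 0.006]
contact_force: [0.4, 0.0, 0.1]
gripper_width: 85.3
```

```bash
python3 -c "
from h import *
tool(read_state())"
```

```text
pos [ 453.4 -237.2   82.4] tooly yaw 47.8 toolz [ 0.0161  0.0087 -0.9998] F [0.4 0.  0.1] w 85.3 t 9.275 j [-0.17  0.36 -0.46 -0.02 -0.74 -2.12]
```

Emit:
{"fn": "servo_tool", "kwargs": {
  "turn": [
    [-0.009,0.016,0],
    [0,0,0],
    [0,0.01,0],
    [0,0,0],
    [0,0,0]
  ],
  "dp": [
    [-0.003,0.001,-0.025],
    [-0.001,0,-0.018],
    [0,0,-0.003],
    [0,0,0],
    [0,0,0]
  ],
  "fingers": [0.085,0.085,0.06,0.05,0.05]
}}

```text
clock: 9.9
position: [454.5, -237.3, 41.7]
ee_rot: [0.359, 0.933, -0.001, 0.002]
contact_force: [0.1, 0.2, -0.2]
gripper_width: 50.1
```

```bash
python3 -c "
from h import *
tool(read_state())"
```

```text
pos [ 454.5 -237.3   41.7] tooly yaw 47.9 toolz [ 0.0021 -0.0038 -1.    ] F [ 0.1  0.2 -0.2] w 50.1 t 9.9 j [-0.16  0.42 -0.5   0.01 -0.64 -2.15]
```

Emit:
{"fn": "servo_tool", "kwargs": {
  "turn": [
    [0,0,0],
    [0,0,0],
    [0,0,0],
    [0,0,0],
    [0,0,0]
  ],
  "dp": [
    [-0.004,0.002,-0.006],
    [0,0,-0.003],
    [0,0,0],
    [0,0,0],
    [0,0,0]
  ],
  "fingers": [0.04,0.03,0.005,0.005,0.005]
}}

```text
clock: 10.52
position: [450.7, -235.3, 33.4]
ee_rot: [0.359, 0.933, -0.001, 0.003]
contact_force: [-0.3, 0.9, 0.3]
gripper_width: 12.6
```

```bash
python3 -c "
from h import *
tool(read_state())"
```

```text
pos [ 450.7 -235.3   33.4] tooly yaw 47.9 toolz [ 0.0042 -0.0042 -1.    ] F [-0.3  0.9  0.3] w 12.6 t 10.525 j [-0.16  0.43 -0.52  0.01 -0.61 -2.15]
```

Emit:
{"fn": "servo_tool", "kwargs": {
  "turn": [
    [0,0,0],
    [0,0,0],
    [0,0,0],
    [0,0,0.15],
    [0,0,0.15]
  ],
  "dp": [
    [0,0,0.06],
    [0,0,0.06],
    [0,0,0.06],
    [0.019,0.058,0],
    [0.019,0.058,0]
  ],
  "fingers": [0.005,0.005,0.005,0.005,0.005]
}}

```text
clock: 11.15
position: [486.5, -119.5, 217.5]
ee_rot: [0.216, 0.976, -0.002, 0.001]
contact_force: [1.3, -0.2, -1.4]
gripper_width: 12.7
```

Emit:
{"fn": "servo_tool", "kwargs": {
  "turn": [
    [0,0,0.15],
    [0,0,0.15],
    [0,0,0.15],
    [0,0,0],
    [0,0,0]
  ],
  "dp": [
    [0.02,0.058,0],
    [0.02,0.058,0],
    [0.02,0.058,0],
    [0.02,0.058,0],
    [0,0,0]
  ],
  "fingers": [0.005,0.005,0.005,0.005,0.005]
}}

```text
clock: 11.78
position: [567.2, 121.9, 216.6]
ee_rot: [-0.017, 1.0, -0.001, 0.002]
contact_force: [-0.8, -1.3, -0.4]
gripper_width: 12.9
```

```bash
cat >> h.py <<'E'
def collar(g,T=None,z=87):
    hsv=cv2.cvtColor(g['img'],cv2.COLOR_RGB2HSV);H,S,V=[hsv[...,i].astype(int) for i in range(3)]
    m=(abs(H-11)<6)&(S>170)&(V>90); n,l,st,ce=cv2.connectedComponentsWithStats(m.astype(np.uint8))
    if n<2: print('none');return
    i=1+st[1:,4].argmax(); cs,_=cv2.findContours((l==i).astype(np.uint8),cv2.RETR_EXTERNAL,cv2.CHAIN_APPROX_NONE)
    e=cv2.fitEllipse(cv2.convexHull(max(cs,key=len))); print('collar',st[i].tolist(),np.round(e[0],1),np.round(e[1],1),'at',ray_at(g,e[0],z,T).round(1))
E
python3 - <<'E'
from h import *
s=read_state(); tool(s); g=cam('wrist'); save(g,'w3.png'); T=wristT(g,s); collar(g,T); print(proj(g,(515.6,112.5,87),T),proj(g,(515.6,112.5,106),T))
img=cv2.cvtColor(cv2.imread('pics/top4.png'),cv2.COLOR_BGR2RGB); t=cam('top'); t['img']=img; collar(t)
E
```

```text
pos [567.2 121.9 216.6] tooly yaw 92.0 toolz [ 0.0032 -0.0016 -1.    ] F [-0.8 -1.3 -0.4] w 12.9 t 11.775 j [ 0.49  0.32 -0.13  0.   -1.12 -2.03]
collar [292, 132, 43, 49, 590] [312.1 157. ] [43.  49.6] at [516.4 114.2  87. ]
[309.61474844 155.72218032] [308.71719808 157.6681129 ]
collar [196, 255, 15, 16, 103] [203.  262.2] [14.8 15.2] at [515.6 112.4  87. ]
```

View pics/w3.png

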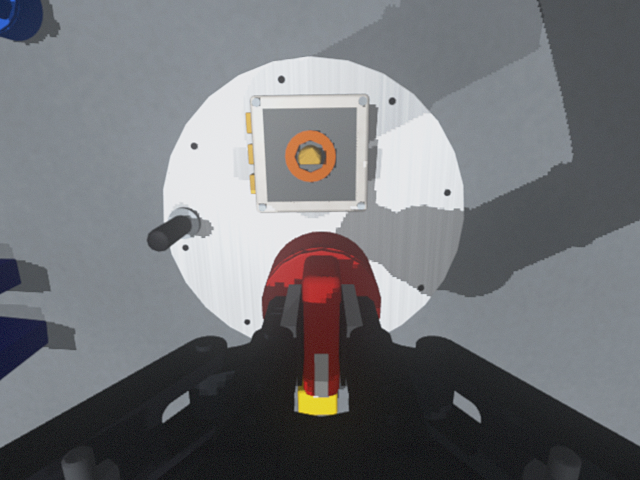

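```bash
python3 - <<'E'
from h import *
T=wristT(WG,{'position':[567.2,121.9,216.6],'ee_rot':[-.017,1,-.001,.002]})
for p in [(541.2,121.9,183.2),(541.2,121.9,213.2),(567.2,95.9,213.2),(567.2,147.9,213.2),(567.2,121.9,239.2)]: print(p,proj(WG,p,T).round(1))
img=cv2.imread('pics/w3.png');c=img[225:265,318:326].mean(1).round().astype(int);print([(225+i,r.tolist()) for i,r in enumerate(c)][::1])
E
```

```text
(541.2, 121.9, 183.2) [321.8 224.6]
(541.2, 121.9, 213.2) [321.8 242.9]
(567.2, 95.9, 213.2) [257.7 300.2]
(567.2, 147.9, 213.2) [381.5 304.2]
(567.2, 121.9, 239.2) [319.3 334.8]
[(225, [232, 231, 230]), (226, [233, 231, 230]), (227, [232, 231, 230]), (228, [232, 230, 230]), (229, [236, 234, 233]), (230, [242, 240, 238]), (231, [170, 168, 174]), (232, [68, 67, 99]), (233, [52, 51, 92]), (234, [57, 56, 96]), (235, [59, 58, 97]), (236, [58, 57, 97]), (237, [58, 57, 96]), (238, [58, 57, 96]), (239, [57, 56, 95]), (240, [57, 56, 96]), (241, [57, 57, 96]), (242, [57, 56, 95]), (243, [56, 55, 93]), (244, [58, 56, 91]), (245, [56, 56, 88]), (246, [55, 54, 89]), (247, [57, 57, 116]), (248, [57, 57, 116]), (249, [54, 54, 96]), (250, [55, 55, 109]), (251, [64, 65, 170]), (252, [64, 65, 188]), (253, [60, 62, 185]), (254, [60, 60, 184]), (255, [55, 55, 132]), (256, [52, 52, 90]), (257, [52, 52, 90]), (258, [53, 52, 94]), (259, [51, 50, 93]), (260, [52, 51, 94]), (261, [51, 51, 94]), (262, [50, 50, 94]), (263, [51, 50, 94]), (264, [51, 51, 96])]
```

Emit:
{"fn": "servo_tool", "kwargs": {
  "turn": [
    [0,0,0.007],
    [0,0,0],
    [0,0,0],
    [0,0,0],
    [0,0,0]
  ],
  "dp": [
    [-0.03,-0.005,0],
    [-0.024,-0.004,-0.02],
    [0,0,-0.03],
    [0,0,-0.01],
    [0,0,0]
  ],
  "fingers": [0.005,0.005,0.005,0.005,0.005]
}}

```text
clock: 12.5
position: [508.8, 103.1, 156.4]
ee_rot: [-0.015, 1.0, -0.001, 0.001]
contact_force: [-0.6, 0.9, -1.1]
gripper_width: 12.5
```

```bash
python3 - <<'E'
from h import *
s=read_state(); tool(s)
E
```

```text
pos [508.8 103.1 156.4] tooly yaw 91.7 toolz [ 0.0024 -0.0023 -1.    ] F [-0.6  0.9 -1.1] w 12.5 t 12.5 j [ 0.51  0.28 -0.36  0.   -0.93 -2.06]
```

Emit:
{"fn": "servo_tool", "kwargs": {
  "turn": [
    [0,0,0.01],
    [0,0,0],
    [0,0,0],
    [0,0,0],
    [0,0,0]
  ],
  "dp": [
    [0.004,0.008,-0.005],
    [0,0.001,-0.004],
    [0,0,0],
    [0,0,0],
    [0,0,0]
  ],
  "fingers": [0.005,0.005,0.005,0.005,0.005]
}}

```text
clock: 13.12
position: [515.2, 113.3, 149.2]
ee_rot: [-0.02, 1.0, -0.0, 0.003]
contact_force: [-0.8, 0.2, -0.6]
gripper_width: 12.7
```

```bash
python3 - <<'E'
from h import *
s=read_state(); tool(s); g=cam('scene'); save(g,'s5.png')
p=proj(g,(515.6,112.5,106)); print(p)
x,y=int(p[0]),int(p[1]); a=cv2.cvtColor(g['img'],cv2.COLOR_RGB2BGR)[y-50:y+50,x-60:x+60]; cv2.imwrite('pics/s5c.png',cv2.resize(a,None,fx=5.5,fy=5.5,interpolation=cv2.INTER_CUBIC))
E
```

```text
pos [515.2 113.3 149.2] tooly yaw 92.3 toolz [ 6.9e-03 -5.0e-04 -1.0e+00] F [-0.8  0.2 -0.6] w 12.7 t 13.125 j [ 0.53  0.29 -0.35  0.   -0.92 -2.06]
[460.49228921 232.09559629]
```

View pics/s5c.png

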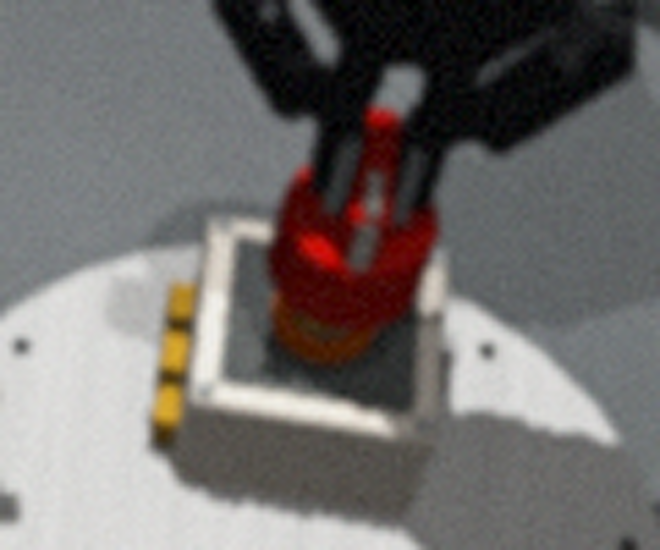

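```bash
python3 - <<'E'
from h import *
g={'vfov':47.4748,'cx':328.6477,'cy':241.9717}
T=np.array([[-0.256,0.773,-0.58,1186.128],[0.967,0.203,-0.156,36.725],[-0.003,-0.6,-0.8,913.127],[0,0,0,1]])
c=lambda p:((p-np.array([400,182]))*5.5).round(0)
for p in [(515.2,113.3,115.8),(515.2,113.3,145.8),(518,113.3,115.8),(515.6,112.5,87),(515.6,112.5,82)]: print(p,c(proj(g,p,T)))
for th in [0]:
  for z,cx in [(115.8,515.2),(145.8,515.2)]:
    P=np.array([c(proj(g,(cx+26*np.cos(a),113.3+26*np.sin(a),z),T)) for a in np.linspace(0,6.28,60)]);print(z,P.min(0),P.max(0))
P=np.array([c(proj(g,(515.6+18*np.cos(a),112.5+18*np.sin(a),87),T)) for a in np.linspace(0,6.28,60)]);print('col',P.min(0),P.max(0))
P=np.array([c(proj(g,(515.6+18*np.cos(a),112.5+18*np.sin(a),82),T)) for a in np.linspace(0,6.28,60)]);print('col82',P.min(0),P.max(0))
E
```

```text
(515.2, 113.3, 115.8) [342. 257.]
(515.2, 113.3, 145.8) [359. 201.]
(518, 113.3, 115.8) [341. 263.]
(515.6, 112.5, 87) [323. 309.]
(515.6, 112.5, 82) [320. 318.]
115.8 [264. 197.] [419. 318.]
145.8 [280. 141.] [439. 262.]
col [271. 268.] [376. 351.]
col82 [268. 277.] [373. 359.]
```

Emit:
{"fn": "servo_tool", "kwargs": {
  "turn": [
    [0,0.006,0],
    [0,0,0],
    [0,0,0],
    [0,0,0],
    [0,0,0]
  ],
  "dp": [
    [-0.0025,-0.0004,-0.003],
    [0,0,-0.002],
    [0,0,0],
    [0,0,0],
    [0,0,0]
  ],
  "fingers": [0.005,0.005,0.005,0.005,0.005]
}}

```text
clock: 13.8
position: [512.5, 112.7, 143.9]
ee_rot: [-0.02, 1.0, -0.0, 0.0]
contact_force: [-0.6, 0.0, 0.4]
gripper_width: 12.7
```

```bash
python3 - <<'E'
from h import *
tool(read_state())
E
```

```text
pos [512.5 112.7 143.9] tooly yaw 92.3 toolz [ 5.e-04 -5.e-04 -1.e+00] F [-0.6  0.   0.4] w 12.7 t 13.8 j [ 0.53  0.3  -0.36  0.   -0.91 -2.06]
```

Underside now ≈110.5. Probe down.

Emit:
{"fn": "servo_tool", "kwargs": {
  "turn": [
    [0,0,0],
    [0,0,0],
    [0,0,0],
    [0,0,0],
    [0,0,0]
  ],
  "dp": [
    [0,0,-0.003],
    [0,0,-0.002],
    [0,0,-0.002],
    [0,0,-0.001],
    [0,0,0]
  ],
  "fingers": [0.005,0.005,0.005,0.005,0.005]
}}

```text
clock: 14.42
position: [512.4, 112.7, 135.2]
ee_rot: [-0.02, 1.0, -0.0, 0.0]
contact_force: [0.1, -0.6, -0.3]
gripper_width: 13.0
```

Emit:
{"fn": "servo_tool", "kwargs": {
  "turn": [
    [0,0,0],
    [0,0,0],
    [0,0,0],
    [0,0,0],
    [0,0,0]
  ],
  "dp": [
    [0,0,-0.002],
    [0,0,-0.002],
    [0,0,-0.002],
    [0,0,-0.002],
    [0,0,0]
  ],
  "fingers": [0.005,0.005,0.005,0.005,0.005]
}}

```text
clock: 15.05
position: [512.5, 112.7, 126.6]
ee_rot: [-0.02, 1.0, -0.0, 0.0]
contact_force: [-0.5, -0.2, -1.8]
gripper_width: 12.8
```

Emit:
{"fn": "servo_tool", "kwargs": {
  "turn": [
    [0,0,0],
    [0,0,0],
    [0,0,0],
    [0,0,0],
    [0,0,0]
  ],
  "dp": [
    [0,0,-0.002],
    [0,0,-0.002],
    [0,0,-0.002],
    [0,0,-0.001],
    [0,0,-0.001]
  ],
  "fingers": [0.005,0.005,0.005,0.005,0.005]
}}

```text
clock: 15.68
position: [512.6, 112.8, 119.5]
ee_rot: [-0.021, 1.0, -0.0, 0.001]
contact_force: [-3.2, -0.2, 4.9]
gripper_width: 12.7
```

```bash
python3 - <<'E'
from h import *
tool(read_state())
E
```

```text
pos [512.6 112.8 119.5] tooly yaw 92.4 toolz [ 1.1e-03 -6.0e-04 -1.0e+00] F [-3.2 -0.2  4.9] w 12.7 t 15.675 j [ 0.53  0.33 -0.39  0.   -0.85 -2.06]
```

Emit:
{"fn": "servo_tool", "kwargs": {
  "turn": [
    [0,0,0],
    [0,0,0],
    [0,0,0],
    [0,0,0],
    [0,0,0]
  ],
  "dp": [
    [-0.0005,0,-0.002],
    [0,0,-0.0015],
    [0,0,-0.0015],
    [0,0,-0.0015],
    [0,0,-0.0015]
  ],
  "fingers": [0.005,0.005,0.005,0.005,0.005]
}}

```text
clock: 16.3
position: [512.6, 112.8, 115.9]
ee_rot: [-0.021, 1.0, -0.0, 0.002]
contact_force: [-3.3, 0.3, 8.5]
gripper_width: 13.0
```

```bash
python3 - <<'E'
from h import *
tool(read_state())
E
```

```text
pos [512.6 112.8 115.9] tooly yaw 92.4 toolz [ 4.1e-03 -7.0e-04 -1.0e+00] F [-3.3  0.3  8.5] w 13.0 t 16.3 j [ 0.53  0.33 -0.4   0.   -0.84 -2.06]
```

Emit:
{"fn": "servo_tool", "kwargs": {
  "turn": [
    [0,0.003,0],
    [0,0,0],
    [0,0,0],
    [0,0,0],
    [0,0,0]
  ],
  "dp": [
    [0,0,-0.002],
    [0,0,-0.002],
    [0,0,-0.002],
    [0,0,-0.002],
    [0,0,-0.002]
  ],
  "fingers": [0.005,0.005,0.005,0.005,0.005]
}}

```text
clock: 16.92
position: [512.8, 112.7, 115.4]
ee_rot: [-0.023, 1.0, -0.001, 0.002]
contact_force: [-6.3, 0.2, 13.0]
gripper_width: 13.2
```

```bash
python3 - <<'E'
from h import *
tool(read_state())
E
```

```text
pos [512.8 112.7 115.4] tooly yaw 92.6 toolz [ 0.005  -0.0014 -1.    ] F [-6.3  0.2 13. ] w 13.2 t 16.925 j [ 0.53  0.33 -0.4   0.01 -0.83 -2.06]
```

Emit:
{"fn": "servo_tool", "kwargs": {
  "turn": [
    [0,0.004,-0.002],
    [0,0,0],
    [0,0,0],
    [0,0,0],
    [0,0,0]
  ],
  "dp": [
    [-0.0008,0,-0.003],
    [-0.0005,0,-0.004],
    [-0.0005,0,-0.005],
    [-0.0005,0,-0.005],
    [-0.0005,0,-0.005]
  ],
  "fingers": [0.005,0.005,0.005,0.005,0.005]
}}

```text
clock: 17.55
position: [512.9, 112.7, 115.2]
ee_rot: [-0.026, 1.0, -0.002, 0.007]
contact_force: [-11.6, -1.0, 29.3]
gripper_width: 13.0
```

```bash
python3 - <<'E'
from h import *
tool(read_state()); g=cam('scene'); save(g,'s6.png')
a=cv2.cvtColor(g['img'],cv2.COLOR_RGB2BGR)[182:282,400:520]; a=cv2.resize(a,None,fx=4,fy=4,interpolation=cv2.INTER_CUBIC)
w=get_image('top'); b=cv2.resize(cv2.cvtColor(w['img'],cv2.COLOR_RGB2BGR)[140:320,140:300],(355,400),interpolation=cv2.INTER_CUBIC)
cv2.imwrite('pics/s6c.png',np.hstack([a[:, :440],b])); line_angle(w)
tool(read_state())
E
```

```text
pos [512.9 112.7 115.2] tooly yaw 93.0 toolz [ 0.0144 -0.003  -0.9999] F [-11.6  -1.   29.3] w 13.0 t 17.55 j [ 0.53  0.33 -0.41  0.01 -0.82 -2.06]
yellow [195, 155, 18, 25, 352] c32 [750.6 125.3] dir -176.0 sd [10.9 17.4] c46 [747.1 122. ]
yellow [205, 184, 4, 34, 97] c32 [664.4 118.8] dir -177.3 sd [ 2.  23.3] c46 [662.  115.6]
pos [512.9 112.7 115.2] tooly yaw 93.0 toolz [ 0.0145 -0.003  -0.9999] F [-10.6  -0.9  29.2] w 12.6 t 17.65 j [ 0.53  0.33 -0.41  0.01 -0.82 -2.06]
```

View pics/s6c.png

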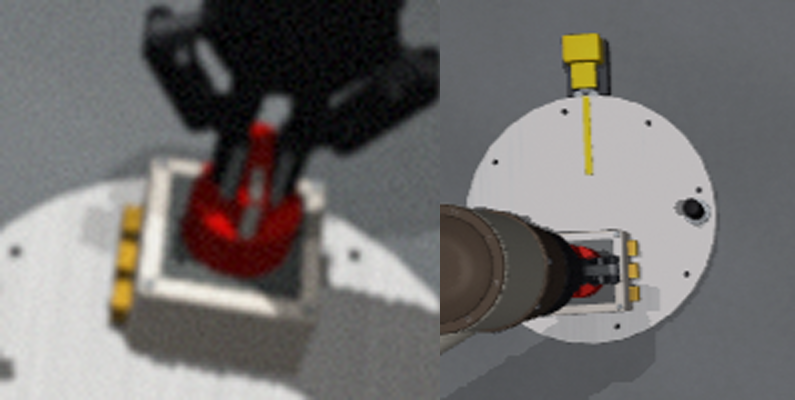

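Emit:
{"fn": "servo_tool", "kwargs": {
  "turn": [
    [0,0.012,-0.006],
    [0,0.008,0],
    [0,0.006,0],
    [0,0.004,0],
    [0,0.004,0]
  ],
  "dp": [
    [-0.002,0,-0.004],
    [-0.0015,0,-0.004],
    [-0.001,0,-0.004],
    [-0.001,0,-0.004],
    [-0.001,0,-0.004]
  ],
  "fingers": [0.005,0.005,0.005,0.005,0.005]
}}

```text
clock: 18.27
position: [513.1, 112.8, 115.3]
ee_rot: [-0.027, 1.0, -0.001, 0.001]
contact_force: [-7.8, -0.5, 21.1]
gripper_width: 12.7
```

```bash
python3 - <<'E'
from h import *
tool(read_state()); get_image('scene');get_image('scene'); tool(read_state())
E
```

```text
pos [513.1 112.8 115.3] tooly yaw 93.1 toolz [ 0.0018 -0.0018 -1.    ] F [-7.8 -0.5 21.1] w 12.7 t 18.275 j [ 0.53  0.33 -0.4   0.   -0.84 -2.05]
pos [513.1 112.8 115.3] tooly yaw 93.1 toolz [ 0.0018 -0.0019 -1.    ] F [-7.3 -1.6 22.7] w 12.9 t 18.375 j [ 0.53  0.33 -0.4   0.   -0.84 -2.05]
```

Upright, pressed home at a steady 22 N (well above the 10 N spring), and the disc is still in its detent. Handing in.

```bash
python3 -c "
from bench import *
print(job_done())"
```

```text
the job is handed in; nothing more can be done
None
```

I turned the table into its detent, then fitted the red knob over the D-shaft. I handed the job in at about 18.4 s with the gripper still holding the knob pressed home.

**Last checks:**
- **Table:** the yellow line points at about 2.5–2.7° and the yellow block lies at about 2.3°. The line did not move while the knob was pressed on. I overshot the detent by about 3° on the way in and backed off before releasing the handle; the ball then held the disc.
- **Knob seated:** the knob met no force going down the shaft, so the D bore fits. The spring collar pushed back with 5 N at the expected height. The tool then stopped at 115.2–115.4 mm, where a flush knob should put it (115.4 mm).
- **Hold at hand-in:** it was a steady 21–23 N downward against the 10 N spring. The tool was upright to about 0.15° and turned about 0.6° from the base direction, within the 8° allowed.
- **Bystanders:** the gripper did not go near the cells, screwdriver, tray or blue knob. I did not take a separate final picture of them.

**Disagreements:**
- The scene and wrist pictures showed the knob sitting about 3 mm off-centre along its bar in the grip. I allowed for that when lining up with the shaft.
- About 7 N of sideways force between the knob and the shaft remained at the end.

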